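# Put the mixed-up sample cups back on their own stands

## Task

The three sample cups waiting for the moisture analyser have been mixed up on their coloured stands. Move them so that each cup stands upright in the middle of the stand that has the colour of its lid. The empty blue stand is there to park one on the way; it is empty again at the end. Do not tip the cups, and do not disturb the dropper bottle, the vial and the test weight that stand among them.

Things in the scene. Friction and masses are not known exactly. Their poses are not given: they have to be found in the camera images.
- cup_yellow: loose white sample cup with a yellow screw lid, 59 mm high; the lid is 61 mm across and takes up the top 14 mm (45 to 59 mm above the cup's underside), the body below it is at most 54 mm across. Solid and closed (the lid does not come off), 35 to 65 g; to be gripped by the lid. Starts upright on a stand of another colour. Origin at the centre of its underside, z up.
- cup_green: loose white sample cup with a green screw lid, 59 mm high; the lid is 61 mm across and takes up the top 14 mm (45 to 59 mm above the cup's underside), the body below it is at most 54 mm across. Solid and closed (the lid does not come off), 35 to 65 g; to be gripped by the lid. Starts upright on a stand of another colour. Origin at the centre of its underside, z up.
- cup_white: loose white sample cup with a white screw lid, 59 mm high; the lid is 61 mm across and takes up the top 14 mm (45 to 59 mm above the cup's underside), the body below it is at most 54 mm across. Solid and closed (the lid does not come off), 35 to 65 g; to be gripped by the lid. Starts upright on a stand of another colour. Origin at the centre of its underside, z up.
- stand_yellow: fixed low round stand with a flat top, 90 mm across and 10 mm high, yellow all round with a grey pad 68 mm across in the middle of its top. Home of the cup with the yellow lid; starts with another cup on it. Origin at the centre of its underside, z up; its top is 10 mm above the origin.
- stand_green: fixed low round stand with a flat top, 90 mm across and 10 mm high, green all round with a grey pad 68 mm across in the middle of its top. Home of the cup with the green lid; starts with another cup on it. Origin at the centre of its underside, z up; its top is 10 mm above the origin.
- stand_white: fixed low round stand with a flat top, 90 mm across and 10 mm high, white all round with a grey pad 68 mm across in the middle of its top. Home of the cup with the white lid; starts with another cup on it. Origin at the centre of its underside, z up; its top is 10 mm above the origin.
- stand_blue: fixed low round stand with a flat top, 90 mm across and 10 mm high, blue all round with a grey pad 68 mm across in the middle of its top. The spare stand: belongs to no cup and starts empty. Origin at the centre of its underside, z up; its top is 10 mm above the origin.
- dropper: bystander: loose brown dropper bottle with a red tip, 29 mm across and 102 mm high, standing on the bench; not to be moved or knocked over. Origin at the centre of its underside, z up.
- vial: bystander: loose glass vial with a blue cap, 22 mm across and 50 mm high, standing on the bench; not to be moved or knocked over. Origin at the centre of its underside, z up.
- weight: bystander: loose grey metal test weight with a knob, 22 mm across and 44 mm high, standing on the bench; not to be moved or knocked over. Origin at the centre of its underside, z up.
Not all that is in view belongs to the job. What is shaped like the cup_green but pink or red is not meant.

How it is judged:
By the outcome, as a careful person would: the job done as asked, in the order asked, and still so for the second after the job is handed in, with the robot touching nothing.
It also fails if it takes over 102 s, if anything falls off the work surface, if the arm or the gripper's body presses on something with over 40 N, if the wrist force passes 120 N, or if a joint passes its speed limit or range.

## Robot

A 7-joint arm with a two-finger parallel gripper is mounted at the origin on a cart in front of the work surface, level with it; the furniture and walls round the work are solid. World frame = base frame: x ahead of the robot, y to its left, z up, the work surface at z = 0. Lengths are in m, angles in degrees, forces in N, time in s.
With the tool pointing down it reaches from about 0.425 to 0.875 m from the base axis. Payload 4.7 kg.
Tool frame: the origin (TCP) lies at the very end of the fingers, on their centre line; the grasp point (between the pads) lies 19 mm behind it (env.grasp_offset is the distance from the TCP to the grasp point, in m); z points along the fingers, y is the line along which they close (so a half turn about z gives the same grasp; the last joint's range is limited). The gripper opens to 87 mm and grips with 3 to 60 N. Pads are 19 mm wide; open, the fingers measure 117 mm over their backs; the gripper's body (75 mm by 190 mm) begins 51 mm behind the grasp point.
Start: joints at [-69.952, 18.392, -4.016, 83.108, 1.295, 78.541, -3.26], TCP at [0.214, 0.614, 0.223] pointing down, gripper open.
Joint ranges: [-163.93, 163.93], [-17.29, 119.83], [-79.2, 71.16], [3.27, 140.29], [-89.18, 269.18], [5.43, 117.66], [-154.24, 154.24]. Speed limits (degrees/s): [147.25, 147.25, 180, 180, 180, 180, 180].

## Interface

Orientations are given as [roll, pitch, yaw] about the fixed x, y, z axes, in that order (R = Rz(yaw) Ry(pitch) Rx(roll)).
In Python, from cell import env gives the robot as it stands. The module is installed in compiled form; this text tells all that it offers.
- The arm moves only by the tool drive_tool, never from a script. Its argument "moves" is one flat list of numbers, 5 for each row, row after row: the shift along the tool's x, y, z in units of 40 mm (1.0 is 40 mm), then the turn about the tool's z in units of 10 degrees (1.0 is 10 degrees), then the finger opening in mm, from 0 to 87. A call has 1 to 5 rows; each row is the pose to reach, as a shift and turn from the pose commanded when the call began, along the tool's axes at that moment; what a row does not reach only later rows make up. A row lasts 1/8 s, in which the tool goes at most 62.5 mm and 10.7 degrees, less where a joint would pass 70% of its speed; a pose out of reach is approached as far as the arm can. A call with a gripper value outside its range is refused whole. The fingers move at their own pace and stop on an object; "squeeze" is the grip in N (left out, the last holds). Time passes only in rows, so rows that repeat a pose let the fingers close. It gives the time, the measured TCP pose, the force, the opening and the grip force at its end, in the units of the state.
- env.get_obs(): the state, without advancing time (a new reading comes with each control period).
- env.read_camera(name): name is "scene" or "top" or "wrist"; returns (picture, depth): 480x640x3 uint8, red, green, blue; 480x640 float32, m along the optical axis (not along the pixel's ray), 0 where there is no reading.
- env.camera_model(name): a dict with "K" (3x3 intrinsics, pixels), "rvec" (rotation vector, rad) and "tvec" (3), from world to camera coordinates, as OpenCV has them; the wrist camera has in their place "tool_from_camera" (4x4, takes a point from camera to tool coordinates, whose origin is the TCP and whose axes are the flange's). Camera axes: x right, y down, z forward; pixel columns grow to the right and rows downward; lengths in m; the calibration is good to about 2 mm. A picture is of the moment at which its call begins: read the wrist's pose just before it. camera_model takes no time and is no camera call.
- env.sign_off(): hands the job in; it is judged then, once.
The state is a dict: "time_s": time; "qpos": joint angles; "joint_velocities": joint speeds; "effort": joint torques, N m; "tool_pos": TCP position; "tool_rot": TCP orientation; "force": force on the tool from outside, world axes, zero at the start; "wrist_torque": the same for the moment, N m; "grip_width": finger opening in m; "grasp_force": force on a finger pad.
Only numpy, scipy, OpenCV 4.12 (cv2) and the standard library are available. Lean on these libraries where they do the work, as an engineer would, in place of code of your own. Each camera call takes 0.05 s, during which the arm holds its last target. There are 200 camera calls.

## Working session

There is one attempt and no reset: what is moved stays moved. The work goes in short steps, Python scripts to look and compute and a tool call to move; the robot and the scene stay as the last step left them, time stands still between calls to the robot, and variables do not carry over. Pictures are saved under pics/ and viewed, at most 14 in all, crops included, and the job is handed in when it is done.

Besides the shell and the picture viewer there is one more tool, called after "Emit:" as name(argument=value, ...), one argument or row to a line, values as JSON. drive_tool: Moves the arm, as the interface text tells. Its arguments: {"type":"object","properties":{"moves":{"type":"array","items":{"type":"number"}},"squeeze":{"type":"number"}},"required":["moves"]}

```bash
mkdir -p pics
cat > h.py <<'E'
import numpy as np, cv2
from cell import env
from scipy.spatial.transform import Rotation as R
def save(n,im): cv2.imwrite(f'pics/{n}.png',im[:,:,::-1])
def cam(n):
    m=env.camera_model(n); return m['K'],cv2.Rodrigues(np.array(m['rvec'],float))[0],np.array(m['tvec'],float).ravel()
def ray(n,u,v,z):
    K,Rm,t=cam(n); d=Rm.T@np.linalg.inv(K)@[u,v,1]; c=-Rm.T@t
    return c+d*(z-c[2])/d[2]
E
python3 - <<'E'
from h import *
o=env.get_obs();print(o)
for n in('top','scene'):
    p,d=env.read_camera(n);save(n+'0',p);np.save(n+'d',d);np.save(n+'p',p)
    K,Rm,t=cam(n);print(n,K.tolist(),(-Rm.T@t),Rm.tolist())
E
```

```text
{'time_s': 0.0, 'qpos': array([-69.95283243,  18.43874038,  -4.01524946,  83.17432899,
         1.29611139,  78.54174664,  -3.2586839 ]), 'joint_velocities': array([ 0.06814971, -0.00717857, -0.03236239,  0.00827804, -0.050805  ,
        0.03451665,  0.11528687]), 'effort': array([-1.03012204e-03, -4.91288996e+01, -4.04271148e-01, -3.12518191e+01,
       -6.39419211e-02,  4.39458154e-02,  2.20283305e-04]), 'tool_pos': array([0.21405928, 0.61315323, 0.22147013]), 'tool_rot': array([-1.79890489e+02,  6.96611111e-03,  1.60763846e+02]), 'force': array([-0.86386579, -0.28144881,  0.76011032]), 'wrist_torque': array([ 0.00704728,  0.02231675, -0.01844276]), 'grasp_force': 0.0, 'grip_width': 0.0866303644583843}
top [[521.0874717291125, 0.0, 326.2078089272845], [0.0, 521.0874717291125, 237.50403379916654], [0.0, 0.0, 1.0]] [0.39772363 0.0688851  1.22724395] [[0.010243463284491772, -0.9998942565639181, -0.010322167913201598], [-0.9966110254495012, -0.009366174647701286, -0.08172355061401658], [0.08161822965754792, 0.011124318539030773, -0.9966015824413536]]
scene [[561.3608494674623, 0.0, 331.3339944473575], [0.0, 561.3608494674623, 236.93599157021484], [0.0, 0.0, 1.0]] [ 0.01933884 -0.75227532  0.56849678] [[0.8627847795139436, -0.505569855683232, -0.001243086284310524], [-0.23736563792821697, -0.402905080463384, -0.8839259301930927], [0.44638545918298556, 0.7629329047571808, -0.46762528232417583]]
```

View pics/top0.png

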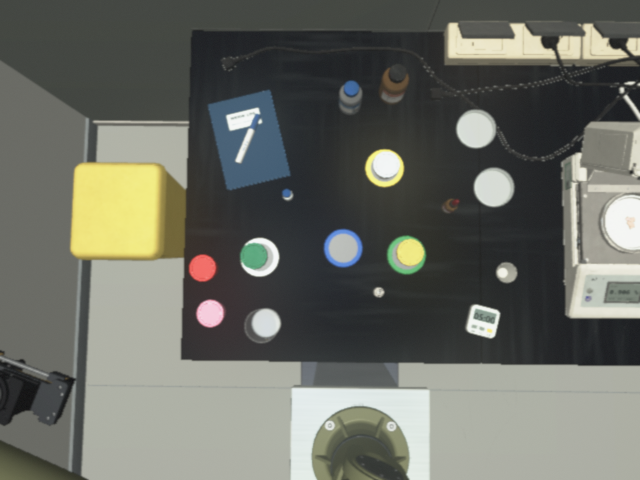

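View pics/scene0.png

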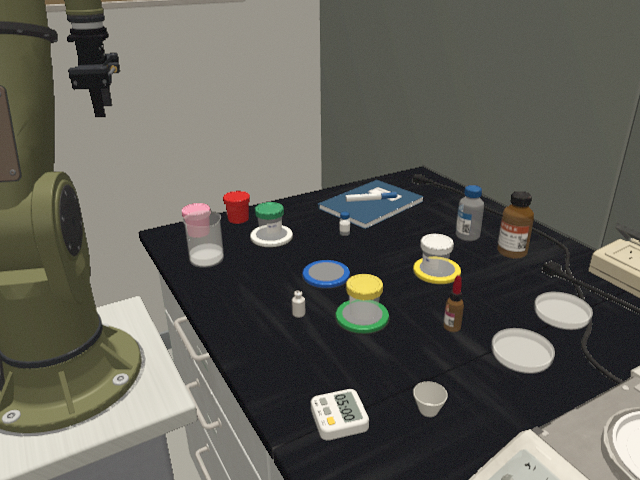

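The top picture shows the green cup (254,255) on the white stand, the white cup (385,165) on yellow, and the yellow cup (409,252) on green. Blue (343,248) is empty. The dropper is at (450,206), the weight at (379,292) and the vial at (288,195). The scene view agrees, and the pink and red cups are distractors.

```bash
cat >> h.py <<'E'
def world(n,d):
    K,Rm,t=cam(n); v,u=np.mgrid[:480,:640]
    P=np.stack([(u-K[0,2])/K[0,0]*d,(v-K[1,2])/K[1,1]*d,d],-1)
    return (P-t)@Rm
def hue(p): return cv2.cvtColor(p,cv2.COLOR_RGB2HSV)
def mask(p,c):
    lo,hi={'yellow':((20,110,90),(35,255,255)),'green':((45,80,40),(90,255,255)),'blue':((100,120,60),(125,255,255)),'white':((0,0,190),(179,40,255))}[c]
    return cv2.inRange(hue(p),lo,hi)>0
E
python3 - <<'E'
from h import *
p=np.load('topp.npy');d=np.load('topd.npy');W=world('top',d)
def circ(m,z,c):
    K,Rm,t=cam('top'); ys,xs=np.nonzero(m)
    P=np.array([ray('top',x,y,z)[:2] for x,y in zip(xs,ys)],np.float32)
    (a,b),r=cv2.minEnclosingCircle(P); print(c,len(P),'c',round(a,4),round(b,4),'r',round(r,4),'range',round(np.hypot(a,b),3),'depthz',round(float(np.median(W[m][:,2])),4))
def near(u,v,r):
    Y,X=np.mgrid[:480,:640]; return np.hypot(X-u,Y-v)<r
px={'white':(260,257),'yellow':(385,167),'green':(407,254),'blue':(343,248)}
low=(W[...,2]<.025)
for c,(u,v) in px.items(): circ(mask(p,c)&near(u,v,25)&low,.01,'stand '+c)
lid={'green':(254,255),'white':(385,165),'yellow':(409,252)}
for c,(u,v) in lid.items(): circ(mask(p,c)&near(u,v,22)&(W[...,2]>.055),.069,'cup '+c)
for c,(u,v),z in(('dropper',(452,204),.1),('vial',(288,193),.05),('weight',(379,291),.044)):
    m=near(u,v,11)&(W[...,2]>.012); print(c,ray('top',u,v,z)[:2],W[m].min(0).round(3),W[m].max(0).round(3),m.sum())
E
```

```text
stand white 527 c 0.451 0.2391 r 0.0448 range 0.51 depthz 0.01
stand yellow 250 c 0.6646 -0.0531 r 0.0467 range 0.667 depthz 0.0085
stand green 427 c 0.4596 -0.1045 r 0.0464 range 0.471 depthz 0.0094
stand blue 453 c 0.4741 0.0437 r 0.0461 range 0.476 depthz 0.0095
cup green 507 c 0.4517 0.2436 r 0.0291 range 0.513 depthz 0.0684
cup white 544 c 0.6594 -0.0509 r 0.0302 range 0.661 depthz 0.0687Traceback (most recent call last):
  File "<stdin>", line 13, in <module>
  File "<stdin>", line 5, in circ
  File "h.py", line 8, in ray
    K,Rm,t=cam(n); d=Rm.T@np.linalg.inv(K)@[u,v,1]; c=-Rm.T@t
           ~~~^^^
  File "h.py", line 6, in cam
    m=env.camera_model(n); return m['K'],cv2.Rodrigues(np.array(m['rvec'],float))[0],np.array(m['tvec'],float).ravel()
ValueError: time passes only in moves, steps and waits
```

```bash
sed -i 's/^def cam(n)/import functools\n@functools.cache\ndef cam(n)/' h.py
python3 - <<'E'
from h import *
p=np.load('topp.npy');d=np.load('topd.npy');W=world('top',d)
Y,X=np.mgrid[:480,:640]
near=lambda u,v,r: np.hypot(X-u,Y-v)<r
m=mask(p,'yellow')&near(409,252,22)&(W[...,2]>.055);ys,xs=np.nonzero(m)
print(cv2.minEnclosingCircle(np.array([ray('top',x,y,.069)[:2] for x,y in zip(xs,ys)],np.float32)),np.median(W[m],0))
for c,(u,v),z in(('dropper',(452,204),.1),('vial',(288,193),.05),('weight',(379,291),.044)):
    m=near(u,v,13)&(W[...,2]>.012); print(c,ray('top',u,v,z)[:2],W[m].min(0).round(3),W[m].max(0).round(3),m.sum())
print(env.camera_model('wrist'))
E
```

```text
((0.4619481861591339, -0.10425478219985962), 0.029602190479636192) [ 0.4618849  -0.10475434  0.06821556]
dropper [ 0.56578224 -0.19159262] [ 0.398 -0.214  0.013] [0.585 0.069 1.227] 175
vial [0.59532733 0.17036298] [0.398 0.069 0.014] [0.605 0.183 1.227] 90
weight [ 0.37460273 -0.03830636] [ 0.363 -0.049  0.012] [0.398 0.069 1.227] 83
{'K': array([[397.64897802,   0.        , 323.88446524],
       [  0.        , 397.64897802, 239.69543791],
       [  0.        ,   0.        ,   1.        ]]), 'tool_from_camera': array([[-5.16972607e-04, -9.66836615e-01, -2.55395169e-01,
         6.91199826e-02],
       [ 9.99999518e-01, -7.13087045e-04,  6.75291972e-04,
         2.50388288e-04],
       [-8.35015990e-04, -2.55394696e-01,  9.66836518e-01,
        -1.62394658e-01],
       [ 0.00000000e+00,  0.00000000e+00,  0.00000000e+00,
         1.00000000e+00]])}
```

```bash
cat >> h.py <<'E'
def go(*ts):
    "print move units (x,y,z,turn) from the present pose to each target (x,y,z,yaw)"
    o=env.get_obs(); Rm=R.from_euler('xyz',o['tool_rot'],degrees=True).as_matrix()
    print('at',o['time_s'],o['tool_pos'].round(4),o['tool_rot'].round(2),'w',round(o['grip_width'],4),'q7',o['qpos'][6].round(1))
    for x,y,z,yaw in ts:
        s=Rm.T@(np.array([x,y,z])-o['tool_pos'])/.04
        print((x,y,z,yaw),s.round(3),round(((o['tool_rot'][2]-yaw+180)%360-180)/10,3))
E
python3 -c "
from h import *
go((.40,.46,.22,145),(.45,.25,.18,130))"
```

```text
at 0.1 [0.2141 0.6132 0.2216] [-1.7990e+02  1.0000e-02  1.6076e+02] w 0.0874 q7 -3.3
(0.4, 0.46, 0.22, 145) [-5.65  -2.085  0.044] 1.576
(0.45, 0.25, 0.18, 130) [-8.56  -6.629  1.052] 3.076
```

Emit:
drive_tool(
  moves=[-1.2,-0.4,0,0.4,87,-2.4,-0.8,0,0.8,87,-3.5,-1.3,0,1.1,87,-4.6,-1.7,0,1.4,87,-5.6,-2.1,0,1.6,87],
)

```text
time_s: 0.72
tool_pos: [0.3992, 0.459, 0.2222]
tool_rot: [-180.0, 0.0, 144.6]
force: [-0.1, 0.5, 0.0]
grip_width: 0.0868
grasp_force: 0.0
```

```bash
python3 -c "
from h import *
go((.45,.24,.18,130))"
```

```text
at 0.725 [0.3992 0.459  0.2222] [-1.7997e+02  1.0000e-02  1.4465e+02] w 0.0868 q7 4.1
(0.45, 0.24, 0.18, 130) [-4.203 -3.731  1.057] 1.465
```

Emit:
drive_tool(
  moves=[-1.1,-0.9,0.2,0.4,87,-2.1,-1.9,0.5,0.8,87,-3.2,-2.8,0.8,1.2,87,-4.2,-3.7,1.1,1.5,87,-4.2,-3.7,1.1,1.5,87],
)

```text
time_s: 1.35
tool_pos: [0.4506, 0.2372, 0.1775]
tool_rot: [-179.8, 0.1, 129.3]
force: [0.2, 1.1, -0.9]
grip_width: 0.087
grasp_force: 0.0
```

```bash
cat >> h.py <<'E'
def wrist(tag):
    o=env.get_obs(); p,d=env.read_camera('wrist'); save(tag,p)
    m=env.camera_model('wrist'); T=np.eye(4); T[:3,:3]=R.from_euler('xyz',o['tool_rot'],degrees=True).as_matrix(); T[:3,3]=o['tool_pos']
    C=T@m['tool_from_camera']; K=m['K']; v,u=np.mgrid[:480,:640]
    D=np.stack([(u-K[0,2])/K[0,0],(v-K[1,2])/K[1,1],np.ones((480,640))],-1)@C[:3,:3].T
    W=C[:3,3]+D*d[...,None]
    return p,W,C[:3,3],D
def wcirc(p,W,c0,D,c,z,xy,rad):
    "circle of colour c at height z near xy: outer edge on the hull, by least squares"
    Q=c0[:2]+D[...,:2]*((z-c0[2])/D[...,2])[...,None]
    m=mask(p,c)&(np.linalg.norm(Q-xy,axis=-1)<rad+.02)&(abs(W[...,2]-z)<.006)
    m=cv2.morphologyEx(m.astype(np.uint8),cv2.MORPH_OPEN,np.ones((3,3)))>0
    P=Q[m]; H=cv2.convexHull(P.astype(np.float32)).reshape(-1,2).astype(float)
    H=H[np.linalg.norm(H-xy,axis=1)>rad-.012]
    for _ in range(4):
        s=np.linalg.lstsq(np.c_[2*H,np.ones(len(H))],(H**2).sum(1),rcond=None)[0]; r=np.sqrt(s[2]+s[:2]@s[:2])
        e=abs(np.linalg.norm(H-s[:2],axis=1)-r); k=e<max(.002,np.median(e)*2); H=H[k]
    print(c,z,'fit',s[:2].round(4),'r',r.round(4),'enclosing',np.round(cv2.minEnclosingCircle(P.astype(np.float32))[0],4),len(P),len(H),'z',np.median(W[m][:,2]).round(4))
E
python3 -c "
from h import *
a=wrist('w1')
wcirc(*a,'green',.069,(.4517,.2436),.0305)
wcirc(*a,'white',.010,(.451,.2391),.045)
wcirc(*a,'blue',.010,(.4741,.0437),.045)
go((.452,.243,.18,130))"
```

```text
green 0.069 fit [0.4507 0.2445] r 0.0295 enclosing [0.4504 0.2443] 5417 58 z 0.0684
white 0.01 fit [0.45 0.24] r 0.0439 enclosing [0.4499 0.24  ] 2456 48 z 0.01
blue 0.01 fit [0.473  0.0477] r 0.0432 enclosing [0.4719 0.0475] 920 17 z 0.0096
at 1.4 [0.45   0.2405 0.1781] [-1.7995e+02 -2.0000e-02  1.2952e+02] w 0.0866 q7 9.1
(0.452, 0.243, 0.18, 130) [ 0.016  0.077 -0.048] -0.048
```

View pics/w1.png

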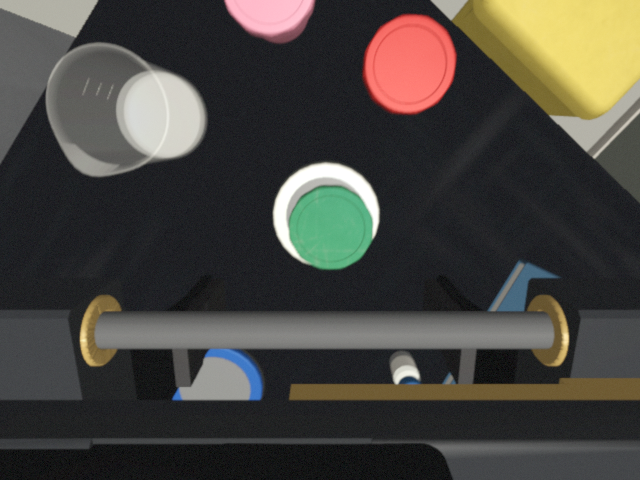

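The wrist view shows the green lid at (330,228) on the white stand (327,214), with the blue stand partly hidden at (215,385). It agrees with the top view to 1 mm. Next is the yellow cup.

```bash
python3 -c "
from h import *
go((.47,.06,.18,110),(.462,-.104,.18,90))"
```

```text
at 1.4 [0.45   0.2405 0.1781] [-1.7995e+02 -2.0000e-02  1.2952e+02] w 0.0866 q7 9.1
(0.47, 0.06, 0.18, 110) [-3.8   -2.487 -0.047] 1.952
(0.462, -0.104, 0.18, 90) [-6.835 -5.25  -0.046] 3.952
```

Emit:
drive_tool(
  moves=[-1.0,-0.6,0,0.5,87,-2.0,-1.3,0,1.0,87,-3.0,-2.0,0,1.6,87,-4.0,-2.7,0,2.3,87,-4.9,-3.5,0,2.9,87],
)

```text
time_s: 2.02
tool_pos: [0.4682, 0.0027, 0.1789]
tool_rot: [179.9, -0.0, 100.7]
force: [0.8, 0.4, 0.2]
grip_width: 0.0869
grasp_force: 0.0
```

```bash
python3 -c "
from h import *
go((.462,-.104,.18,90))"
```

```text
at 2.025 [0.4682 0.0027 0.1789] [179.94  -0.   100.72] w 0.0869 q7 5.8
(0.462, -0.104, 0.18, 90) [-2.592 -0.647 -0.028] 1.072
```

Emit:
drive_tool(
  moves=[-1.0,-0.2,0,0.4,87,-2.0,-0.5,0,0.8,87,-2.6,-0.65,0,1.1,87,-2.6,-0.65,0,1.1,87,-2.6,-0.65,0,1.1,87],
)

```text
time_s: 2.65
tool_pos: [0.4619, -0.1025, 0.1785]
tool_rot: [-180.0, -0.0, 89.9]
force: [-0.3, -0.1, 0.2]
grip_width: 0.0875
grasp_force: 0.0
```

```bash
python3 -c "
from h import *
a=wrist('w2')
wcirc(*a,'yellow',.069,(.462,-.1042),.0305)
wcirc(*a,'green',.010,(.4596,-.1045),.045)
go((.462,-.104,.043,90))"
```

```text
yellow 0.069 fit [ 0.462 -0.104] r 0.0298 enclosing [ 0.4619 -0.1039] 5385 57 z 0.0685
green 0.01 fit [ 0.459  -0.1038] r 0.0443 enclosing [ 0.4589 -0.1038] 2297 51 z 0.01
at 2.7 [ 0.4619 -0.1024  0.1785] [-1.7999e+02 -3.0000e-02  8.9960e+01] w 0.087 q7 7.9
(0.462, -0.104, 0.043, 90) [-0.042  0.004  3.386] -0.004
```

Emit:
drive_tool(
  moves=[-0.04,0,1.2,0,87,-0.04,0,2.3,0,87,-0.04,0,3.1,0,87,-0.04,0,3.4,0,87,-0.04,0,3.4,0,87],
)

```text
time_s: 3.32
tool_pos: [0.4615, -0.1053, 0.0424]
tool_rot: [-179.9, 0.0, 89.8]
force: [-0.5, -0.0, -0.3]
grip_width: 0.0869
grasp_force: 0.0
```

Emit:
drive_tool(
  moves=[0,0,0,0,50,0,0,0,0,50,0,0,0,0,50,0,0,0,0,50,0,0,0,0,50],
  squeeze=20,
)

```text
time_s: 3.95
tool_pos: [0.4619, -0.1061, 0.043]
tool_rot: [180.0, -0.0, 89.8]
force: [0.3, 1.2, 3.7]
grip_width: 0.058
grasp_force: 20.0
```

Emit:
drive_tool(
  moves=[0,0,-0.4,0,50,0,0,-1.1,0,50,0,0,-1.8,0,50,0,0,-2.0,0,50,0,0,-2.0,0,50],
)

```text
time_s: 4.58
tool_pos: [0.4617, -0.106, 0.1229]
tool_rot: [179.9, -0.0, 89.8]
force: [0.4, 0.2, -1.3]
grip_width: 0.0582
grasp_force: 20.0
```

```bash
python3 -c "
from h import *
go((.473,.0425,.125,90),(.473,.0425,.044,90))
p,d=env.read_camera('scene');save('s1',p[100:400,150:600])"
```

```text
at 4.575 [ 0.4617 -0.106   0.1229] [ 1.7994e+02 -2.0000e-02  8.9760e+01] w 0.0582 q7 10.1
(0.473, 0.0425, 0.125, 90) [ 3.714  0.268 -0.051] -0.024
(0.473, 0.0425, 0.044, 90) [3.713 0.266 1.974] -0.024
```

View pics/s1.png

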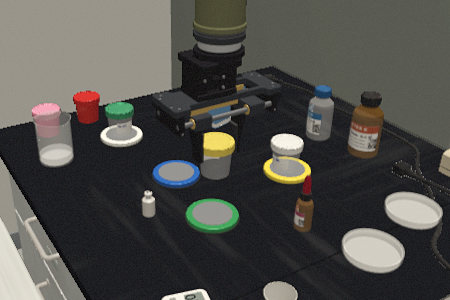

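The scene crop shows the yellow cup held upright at (214,150), with the green stand empty.

Emit:
drive_tool(
  moves=[0.8,0.05,0,0,50,1.8,0.15,0,0,50,2.8,0.2,0,0,50,3.5,0.25,0,0,50,3.7,0.27,0,0,50],
)

```text
time_s: 5.25
tool_pos: [0.4719, 0.0434, 0.1213]
tool_rot: [-179.9, 0.0, 89.9]
force: [0.1, -0.0, -0.1]
grip_width: 0.0583
grasp_force: 20.0
```

Emit:
drive_tool(
  moves=[0,0,0,0,50,0,0,0.8,0,50,0,0,1.5,0,50,0,0,1.85,0,50,0,0,1.95,0,50],
)

```text
time_s: 5.88
tool_pos: [0.4725, 0.0408, 0.044]
tool_rot: [-179.9, 0.0, 89.7]
force: [-0.4, 0.0, -0.5]
grip_width: 0.058
grasp_force: 20.0
```

```bash
python3 -c "
from h import *
go((.473,.0425,.043,90));print(env.get_obs()['force'])"
```

```text
at 5.875 [0.4725 0.0408 0.044 ] [-1.7993e+02  4.0000e-02  8.9670e+01] w 0.058 q7 -4.9
(0.473, 0.0425, 0.043, 90) [0.043 0.013 0.025] -0.033
[-0.35403208  0.02024379 -0.54070753]
```

Emit:
drive_tool(
  moves=[0,0,0.03,0,50,0,0,0.03,0,87,0,0,0.03,0,87,0,0,0.03,0,87,0,0,0.03,0,87],
)

```text
time_s: 6.5
tool_pos: [0.473, 0.042, 0.0435]
tool_rot: [180.0, -0.0, 89.8]
force: [0.1, -0.1, -1.3]
grip_width: 0.085
grasp_force: 0.0
```

Emit:
drive_tool(
  moves=[0,0,-0.5,0,87,0,0,-1.5,0,87,0,0,-2.5,0,87,0,0,-3.4,0,87,0,0,-3.4,0,87],
)

```text
time_s: 7.12
tool_pos: [0.475, 0.0423, 0.1824]
tool_rot: [179.7, -0.1, 89.8]
force: [0.2, -0.5, -0.3]
grip_width: 0.0869
grasp_force: 0.0
```

```bash
python3 -c "
from h import *
a=wrist('w3')
wcirc(*a,'yellow',.069,(.473,.0445),.0305)
wcirc(*a,'blue',.010,(.473,.0445),.045)
go((.4505,.243,.18,130),(.4505,.243,.043,130))"
```

```text
Traceback (most recent call last):
  File "h.py", line 39, in wcirc
    P=Q[m]; H=cv2.convexHull(P.astype(np.float32)).reshape(-1,2).astype(float)
              ^^^^^^^^^^^^^^^^^^^^^^^^^^^^^^^^^^^^^^^^^^^^
AttributeError: 'NoneType' object has no attribute 'reshape'
```

View pics/w3.png

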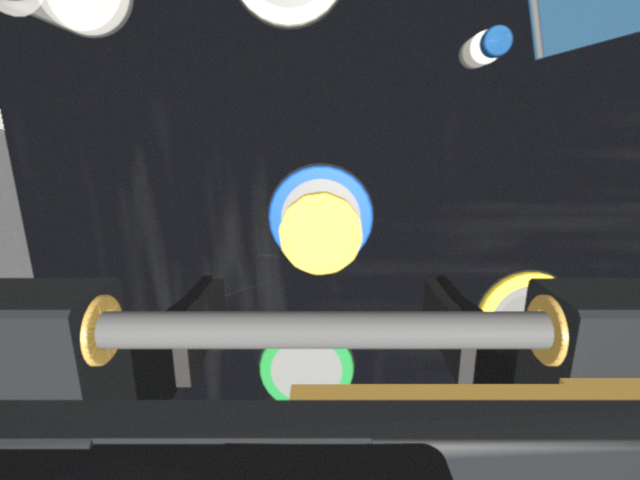

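The yellow cup stands upright on blue at (320,232). The lid is paler in this light, so I'll lower the saturation threshold.

```bash
sed -i 's/(20,110,90)/(20,75,90)/' h.py; python3 -c "
from h import *
a=wrist('w4')
print(hue(a[0])[232,320])
wcirc(*a,'blue',.010,(.473,.0445),.045)
go((.4505,.243,.18,130),(.4505,.243,.043,130))
wcirc(*a,'yellow',.069,(.473,.0445),.0305)"
```

```text
[ 30  75 255]
blue 0.01 fit [0.4736 0.044 ] r 0.0442 enclosing [0.4734 0.044 ] 1299 45 z 0.0099
at 7.225 [0.4727 0.0419 0.1792] [ 1.800e+02 -2.000e-02  8.976e+01] w 0.0871 q7 -9.3
(0.4505, 0.243, 0.18, 130) [ 5.025 -0.576 -0.019] -4.024
(0.4505, 0.243, 0.043, 130) [ 5.024 -0.576  3.406] -4.024
yellow 0.069 fit [0.4739 0.0437] r 0.0299 enclosing [0.4735 0.0436] 976 30 z 0.0686
```

Emit:
drive_tool(
  moves=[1.1,-0.1,0,-0.8,87,2.2,-0.2,0,-1.7,87,3.3,-0.35,0,-2.6,87,4.4,-0.5,0,-3.4,87,5.04,-0.57,0,-4.0,87],
)

```text
time_s: 7.85
tool_pos: [0.4491, 0.2456, 0.1774]
tool_rot: [-179.8, -0.0, 130.1]
force: [0.8, -0.8, 0.4]
grip_width: 0.0871
grasp_force: 0.0
```

Emit:
drive_tool(
  moves=[0,0,0,0,87,0,0,0,0,87],
)

```text
time_s: 8.1
tool_pos: [0.4507, 0.2419, 0.1783]
tool_rot: [-179.9, 0.0, 129.6]
force: [-0.0, -0.2, 0.6]
grip_width: 0.0869
grasp_force: 0.0
```

```bash
python3 -c "
from h import *
go((.4507,.2443,.043,130))"
```

```text
at 8.1 [0.4507 0.2419 0.1783] [-1.7986e+02  3.0000e-02  1.2961e+02] w 0.0869 q7 9.2
(0.4507, 0.2443, 0.043, 130) [0.048 0.045 3.381] -0.039
```

Emit:
drive_tool(
  moves=[0.03,0.03,1.2,0,87,0.03,0.03,2.3,0,87,0.03,0.03,3.1,0,87,0.03,0.03,3.4,0,87,0.03,0.03,3.4,0,87],
)

```text
time_s: 8.72
tool_pos: [0.4512, 0.2442, 0.0432]
tool_rot: [-179.9, 0.0, 129.7]
force: [0.8, 0.3, 0.1]
grip_width: 0.087
grasp_force: 0.0
```

Emit:
drive_tool(
  moves=[0,0,0,0,50,0,0,0,0,50,0,0,0,0,50,0,0,0,0,50,0,0,0,0,50],
  squeeze=20,
)

```text
time_s: 9.35
tool_pos: [0.4513, 0.2454, 0.0438]
tool_rot: [180.0, 0.0, 129.8]
force: [-0.6, -0.7, 3.6]
grip_width: 0.0579
grasp_force: 20.0
```

Emit:
drive_tool(
  moves=[0,0,-0.4,0,50,0,0,-1.2,0,50,0,0,-2.1,0,50,0,0,-2.5,0,50,0,0,-2.5,0,50],
)

```text
time_s: 9.98
tool_pos: [0.4517, 0.2457, 0.1445]
tool_rot: [179.9, 0.0, 129.8]
force: [0.0, -0.6, -1.0]
grip_width: 0.0584
grasp_force: 20.0
```

```bash
python3 -c "
from h import *
go((.459,-.1040,.143,100))"
```

```text
at 9.975 [0.4517 0.2457 0.1445] [179.85   0.   129.77] w 0.0584 q7 9.5
(0.459, -0.104, 0.143, 100) [-6.838 -5.453  0.023] 2.977
```

Emit:
drive_tool(
  moves=[-0.6,-0.5,0,0.2,50,-1.6,-1.3,0,0.7,50,-2.6,-2.1,0,1.1,50,-3.6,-2.9,0,1.6,50,-4.6,-3.7,0,2.0,50],
)

```text
time_s: 10.6
tool_pos: [0.4533, 0.0063, 0.1418]
tool_rot: [-179.9, -0.0, 109.5]
force: [0.5, 0.3, 1.0]
grip_width: 0.0581
grasp_force: 20.0
```

```bash
python3 -c "
from h import *
go((.459,-.1040,.143,100))"
```

```text
at 10.6 [0.4533 0.0063 0.1418] [-1.7986e+02 -2.0000e-02  1.0953e+02] w 0.0581 q7 14.0
(0.459, -0.104, 0.143, 100) [-2.646 -0.788 -0.028] 0.953
```

Emit:
drive_tool(
  moves=[-1.0,-0.3,0,0.4,50,-2.0,-0.6,0,0.8,50,-2.65,-0.79,0,0.95,50,-2.65,-0.79,0,0.95,50,-2.65,-0.79,0,0.95,50],
)

```text
time_s: 11.22
tool_pos: [0.46, -0.1009, 0.1423]
tool_rot: [-179.9, -0.1, 100.3]
force: [-0.2, 0.7, -0.9]
grip_width: 0.0581
grasp_force: 20.0
```

```bash
python3 -c "
from h import *
go((.459,-.1040,.044,100))"
```

```text
at 11.225 [ 0.46   -0.1009  0.1423] [-1.7989e+02 -5.0000e-02  1.0025e+02] w 0.0581 q7 19.1
(0.459, -0.104, 0.044, 100) [-0.075 -0.034  2.458] 0.025
```

Emit:
drive_tool(
  moves=[-0.06,-0.03,0.9,0,50,-0.06,-0.03,1.7,0,50,-0.06,-0.03,2.2,0,50,-0.06,-0.03,2.4,0,50,-0.06,-0.03,2.4,0,50],
)

```text
time_s: 11.85
tool_pos: [0.46, -0.1032, 0.0471]
tool_rot: [-179.9, -0.0, 100.3]
force: [0.5, -0.3, -0.4]
grip_width: 0.0582
grasp_force: 20.0
```

```bash
python3 -c "
from h import *
go((.459,-.1040,.044,100))"
```

```text
at 11.85 [ 0.46   -0.1032  0.0471] [-1.7994e+02 -1.0000e-02  1.0033e+02] w 0.0582 q7 24.5
(0.459, -0.104, 0.044, 100) [-0.016 -0.029  0.077] 0.033
```

Emit:
drive_tool(
  moves=[0,-0.03,0.06,0,50,0,-0.03,0.09,0,50,0,-0.03,0.09,0,87,0,-0.03,0.09,0,87,0,-0.03,0.09,0,87],
)

```text
time_s: 12.48
tool_pos: [0.4594, -0.104, 0.0439]
tool_rot: [180.0, -0.0, 100.3]
force: [-0.4, -0.1, 0.2]
grip_width: 0.0803
grasp_force: 0.0
```

Emit:
drive_tool(
  moves=[0,0,0,0,87,0,0,-0.8,0,87,0,0,-1.9,0,87,0,0,-3.0,0,87,0,0,-3.4,0,87],
)

```text
time_s: 13.1
tool_pos: [0.4606, -0.1043, 0.1824]
tool_rot: [179.7, 0.0, 100.3]
force: [0.1, 0.5, 0.2]
grip_width: 0.0869
grasp_force: 0.0
```

```bash
sed -i "s/'green':((45,80,40)/'green':((45,60,40)/" h.py
python3 - <<'E'
from h import *
a=wrist('w5');p,W,c0,D=a
go((.66,-.0505,.18,90))
# lid and ring share the colour: told apart by height
wcirc(*a,'green',.069,(.459,-.104),.0305)
wcirc(*a,'green',.010,(.459,-.1038),.045)
E
```

```text
at 13.15 [ 0.461  -0.1042  0.183 ] [1.7970e+02 1.0000e-02 1.0026e+02] w 0.0869 q7 18.0
(0.66, -0.0505, 0.18, 90) [0.436 5.135 0.103] 1.026
green 0.069 fit [ 0.4583 -0.1045] r 0.0299 enclosing [ 0.4582 -0.1044] 5312 48 z 0.0685
green 0.01 fit [ 0.4588 -0.1039] r 0.0443 enclosing [ 0.4589 -0.104 ] 2291 48 z 0.01
```

Green is centred to under 1 mm. Now the white cup on the yellow stand.

Emit:
drive_tool(
  moves=[0.1,1.1,0,0.2,87,0.2,2.2,0,0.5,87,0.3,3.3,0,0.7,87,0.4,4.4,0,0.9,87,0.44,5.13,0,1.0,87],
)

```text
time_s: 13.78
tool_pos: [0.6587, -0.0489, 0.1769]
tool_rot: [-179.8, 0.0, 90.3]
force: [0.5, -0.1, 0.0]
grip_width: 0.0872
grasp_force: 0.0
```

Emit:
drive_tool(
  moves=[0,0,0,0,87,0,0,0,0,87,0,0,0,0,87],
)

```text
time_s: 14.15
tool_pos: [0.6569, -0.0509, 0.1796]
tool_rot: [-180.0, -0.0, 90.2]
force: [0.0, 0.3, 0.2]
grip_width: 0.0871
grasp_force: 0.0
```

Run:
```python
from h import *
a=wrist('w6')
go((.66,-.0505,.043,90))
wcirc(*a,'yellow',.010,(.664,-.053),.045)
wcirc(*a,'white',.069,(.6594,-.0509),.0305)
```

```text
at 14.2 [ 0.6571 -0.0508  0.1799] [-1.800e+02 -3.000e-02  9.021e+01] w 0.087 q7 12.3
(0.66, -0.0505, 0.043, 90) [0.005 0.072 3.422] 0.021
yellow 0.01 fit [ 0.6647 -0.0524] r 0.0443 enclosing [ 0.6647 -0.0526] 2352 49 z 0.0099
white 0.069 fit [ 0.6605 -0.0509] r 0.0294 enclosing [ 0.6604 -0.0509] 5253 62 z 0.0685
```

View pics/w6.png

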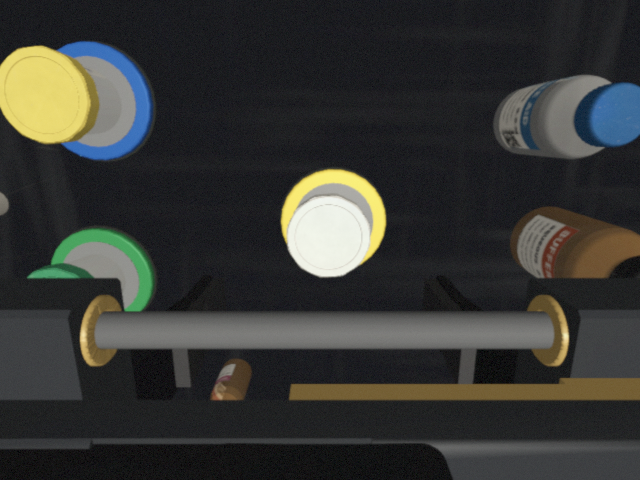

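The white lid is at (329,236) on the yellow stand (333,218). The brown and blue reagent bottles on the right are at x≈0.8 and clear of the gripper. Going down.

Emit:
drive_tool(
  moves=[0,0.08,1.2,0,87,0,0.08,2.3,0,87,0,0.08,3.1,0,87,0,0.08,3.4,0,87,0,0.08,3.4,0,87],
)

```text
time_s: 14.82
tool_pos: [0.6609, -0.0503, 0.0439]
tool_rot: [-180.0, -0.0, 90.2]
force: [-0.4, 0.3, -0.6]
grip_width: 0.0868
grasp_force: 0.0
```

Emit:
drive_tool(
  moves=[0,0,0,0,50,0,0,0,0,50,0,0,0,0,50,0,0,0,0,50,0,0,0,0,50],
  squeeze=20,
)

```text
time_s: 15.45
tool_pos: [0.6614, -0.0501, 0.0443]
tool_rot: [180.0, -0.0, 90.3]
force: [-1.0, -1.1, 3.6]
grip_width: 0.0576
grasp_force: 20.0
```

Emit:
drive_tool(
  moves=[0,0,-0.4,0,50,0,0,-1.2,0,50,0,0,-2.1,0,50,0,0,-2.5,0,50,0,0,-2.5,0,50],
)

```text
time_s: 16.08
tool_pos: [0.6619, -0.0503, 0.1451]
tool_rot: [179.9, -0.0, 90.3]
force: [-0.4, 0.9, -1.0]
grip_width: 0.058
grasp_force: 20.0
```

```bash
python3 -c "
from h import *
go((.45,.24,.143,130),(.45,.24,.044,130))"
```

```text
at 16.075 [ 0.6619 -0.0503  0.1451] [ 1.7985e+02 -2.0000e-02  9.0260e+01] w 0.058 q7 13.1
(0.45, 0.24, 0.143, 130) [ 7.281 -5.264  0.041] -3.974
(0.45, 0.24, 0.044, 130) [ 7.28  -5.27   2.516] -3.974
```

Emit:
drive_tool(
  moves=[0.6,-0.4,0,-0.3,50,1.5,-1.1,0,-0.8,50,2.4,-1.75,0,-1.4,50,3.4,-2.45,0,-2.0,50,4.4,-3.2,0,-2.5,50],
)

```text
time_s: 16.7
tool_pos: [0.5302, 0.1263, 0.142]
tool_rot: [-179.9, -0.0, 115.4]
force: [0.2, 1.5, 0.9]
grip_width: 0.0573
grasp_force: 20.0
```

```bash
python3 -c "
from h import *
go((.45,.24,.143,130))"
```

```text
at 16.7 [0.5302 0.1263 0.142 ] [-1.7985e+02 -1.0000e-02  1.1544e+02] w 0.0573 q7 13.3
(0.45, 0.24, 0.143, 130) [ 3.429 -0.59  -0.023] -1.456
```

Emit:
drive_tool(
  moves=[1.1,-0.2,0,-0.5,50,2.1,-0.35,0,-1.0,50,3.0,-0.5,0,-1.4,50,3.43,-0.59,0,-1.45,50,3.43,-0.59,0,-1.45,50],
)

```text
time_s: 17.32
tool_pos: [0.4516, 0.2395, 0.1429]
tool_rot: [-179.9, 0.0, 129.8]
force: [-0.1, -0.5, -0.6]
grip_width: 0.0578
grasp_force: 20.0
```

Emit:
drive_tool(
  moves=[0,0,0.2,0,50,0,0,0.8,0,50,0,0,1.6,0,50,0,0,2.0,0,50,0,0,2.0,0,50],
)

```text
time_s: 17.95
tool_pos: [0.4521, 0.2378, 0.0625]
tool_rot: [-179.8, 0.0, 129.7]
force: [0.3, 0.9, -0.7]
grip_width: 0.0577
grasp_force: 20.0
```

```bash
python3 -c "
from h import *
go((.45,.24,.044,130))"
```

```text
at 17.95 [0.4521 0.2378 0.0625] [-1.7984e+02  2.0000e-02  1.2966e+02] w 0.0577 q7 12.4
(0.45, 0.24, 0.044, 130) [ 0.077 -0.004  0.464] -0.034
```

Emit:
drive_tool(
  moves=[0.08,0,0.2,0,50,0.08,0,0.35,0,50,0.08,0,0.46,0,50,0.08,0,0.47,0,50,0.08,0,0.47,0,50],
)

```text
time_s: 18.58
tool_pos: [0.4506, 0.2418, 0.0451]
tool_rot: [180.0, 0.0, 129.8]
force: [0.4, -0.6, -0.6]
grip_width: 0.0576
grasp_force: 20.0
```

```bash
python3 -c "
from h import *
go((.45,.24,.044,130));print(env.get_obs()['force'])"
```

```text
at 18.575 [0.4506 0.2418 0.0451] [179.98   0.   129.76] w 0.0576 q7 12.6
(0.45, 0.24, 0.044, 130) [-0.025 -0.039  0.029] -0.024
[ 0.37538535 -0.6263038  -0.60852273]
```

Emit:
drive_tool(
  moves=[-0.02,-0.04,0.02,0,50,-0.02,-0.04,0.03,0,50,-0.02,-0.04,0.03,0,87,-0.02,-0.04,0.03,0,87,-0.02,-0.04,0.03,0,87],
)

```text
time_s: 19.2
tool_pos: [0.4497, 0.2401, 0.0437]
tool_rot: [180.0, 0.0, 129.8]
force: [-0.2, 0.1, -0.1]
grip_width: 0.0799
grasp_force: 0.0
```

Emit:
drive_tool(
  moves=[0,0,0,0,87,0,0,-0.8,0,87,0,0,-1.9,0,87,0,0,-3.0,0,87,0,0,-3.4,0,87],
)

```text
time_s: 19.82
tool_pos: [0.451, 0.2408, 0.1827]
tool_rot: [179.7, 0.0, 129.8]
force: [-0.4, 0.1, 0.6]
grip_width: 0.0871
grasp_force: 0.0
```

Run:
```python
from h import *
a=wrist('w7')
go((.4738,.0437,.18,90))
wcirc(*a,'white',.010,(.45,.24),.045)
wcirc(*a,'white',.069,(.45,.24),.0305)
```

```text
at 19.875 [0.4512 0.2411 0.1834] [179.68  -0.   129.76] w 0.0873 q7 9.6
(0.4738, 0.0437, 0.18, 90) [-4.154 -2.723  0.068] 3.976
white 0.01 fit [0.45   0.2393] r 0.0441 enclosing [0.45   0.2392] 2374 46 z 0.01
white 0.069 fit [0.4502 0.2385] r 0.0297 enclosing [0.4501 0.2385] 5210 52 z 0.0685
```

White is centred to 1 mm. Now yellow, from blue.

Emit:
drive_tool(
  moves=[-0.9,-0.5,0,0.8,87,-1.8,-1.1,0,1.7,87,-2.8,-1.7,0,2.6,87,-3.7,-2.3,0,3.4,87,-4.15,-2.72,0.05,3.98,87],
)

```text
time_s: 20.5
tool_pos: [0.4716, 0.0401, 0.1764]
tool_rot: [-179.9, 0.1, 89.6]
force: [-0.1, -0.2, 0.3]
grip_width: 0.0867
grasp_force: 0.0
```

Emit:
drive_tool(
  moves=[0,0,0,0,87,0,0,0,0,87,0,0,0,0,87],
)

```text
time_s: 20.88
tool_pos: [0.472, 0.0443, 0.1774]
tool_rot: [-180.0, 0.0, 90.1]
force: [-0.3, -0.5, 0.1]
grip_width: 0.087
grasp_force: 0.0
```

```bash
python3 -c "
from h import *
go((.4738,.0437,.043,90))"
```

```text
at 20.875 [0.472  0.0443 0.1774] [-1.7997e+02  1.0000e-02  9.0140e+01] w 0.087 q7 -9.5
(0.4738, 0.0437, 0.043, 90) [-0.014  0.047  3.359] 0.014
```

Emit:
drive_tool(
  moves=[-0.01,0.04,1.2,0,87,-0.01,0.04,2.3,0,87,-0.01,0.04,3.1,0,87,-0.01,0.04,3.35,0,87,-0.01,0.04,3.35,0,87],
)

```text
time_s: 21.5
tool_pos: [0.4739, 0.043, 0.0438]
tool_rot: [-180.0, 0.0, 90.0]
force: [0.4, 0.6, 0.4]
grip_width: 0.0871
grasp_force: 0.0
```

Emit:
drive_tool(
  moves=[0,0,0,0,50,0,0,0,0,50,0,0,0,0,50,0,0,0,0,50,0,0,0,0,50],
  squeeze=20,
)

```text
time_s: 22.12
tool_pos: [0.4741, 0.0426, 0.0442]
tool_rot: [180.0, -0.0, 90.0]
force: [-1.2, 0.1, 4.5]
grip_width: 0.0583
grasp_force: 20.0
```

Emit:
drive_tool(
  moves=[0,0,-0.4,0,50,0,0,-1.2,0,50,0,0,-2.1,0,50,0,0,-2.5,0,50,0,0,-2.5,0,50],
)

```text
time_s: 22.75
tool_pos: [0.4745, 0.0427, 0.1448]
tool_rot: [179.9, -0.1, 90.0]
force: [-0.3, -0.3, -0.4]
grip_width: 0.0582
grasp_force: 20.0
```

```bash
python3 -c "
from h import *
go((.6647,-.0524,.143,90),(.6647,-.0524,.044,90))"
```

```text
at 22.75 [0.4745 0.0427 0.1448] [ 1.7987e+02 -6.0000e-02  8.9970e+01] w 0.0582 q7 -8.3
(0.6647, -0.0524, 0.143, 90) [-2.375  4.755  0.053] -0.003
(0.6647, -0.0524, 0.044, 90) [-2.378  4.749  2.528] -0.003
```

Emit:
drive_tool(
  moves=[-0.3,0.6,0,0,50,-0.8,1.6,0,0,50,-1.3,2.6,0,0,50,-1.8,3.6,0,0,50,-2.2,4.4,0,0,50],
)

```text
time_s: 23.38
tool_pos: [0.65, -0.0466, 0.1412]
tool_rot: [-179.8, 0.1, 89.9]
force: [-0.3, -0.5, -0.2]
grip_width: 0.0579
grasp_force: 20.0
```

```bash
python3 -c "
from h import *
go((.6647,-.0530,.044,90))"
```

```text
at 23.375 [ 0.65   -0.0466  0.1412] [-1.7981e+02  6.0000e-02  8.9940e+01] w 0.0579 q7 12.7
(0.6647, -0.053, 0.044, 90) [-0.158  0.375  2.43 ] -0.006
```

Emit:
drive_tool(
  moves=[-0.16,0.38,0.2,0,50,-0.16,0.38,0.9,0,50,-0.16,0.38,1.6,0,50,-0.16,0.38,1.9,0,50,-0.16,0.38,1.9,0,50],
)

```text
time_s: 24.0
tool_pos: [0.6638, -0.052, 0.0661]
tool_rot: [-179.8, 0.0, 90.0]
force: [-0.1, 0.7, 0.1]
grip_width: 0.0584
grasp_force: 20.0
```

```bash
python3 -c "
from h import *
go((.6647,-.0530,.044,90))"
```

```text
at 24.0 [ 0.6638 -0.052   0.0661] [-1.7982e+02  2.0000e-02  8.9960e+01] w 0.0584 q7 15.3
(0.6647, -0.053, 0.044, 90) [-0.024  0.025  0.551] -0.004
```

Emit:
drive_tool(
  moves=[-0.02,0.02,0.25,0,50,-0.02,0.02,0.45,0,50,-0.02,0.02,0.53,0,50,-0.02,0.02,0.54,0,50,-0.02,0.02,0.54,0,50],
)

```text
time_s: 24.62
tool_pos: [0.666, -0.0529, 0.0465]
tool_rot: [180.0, -0.0, 90.0]
force: [-0.0, -0.3, -0.8]
grip_width: 0.0585
grasp_force: 20.0
```

```bash
python3 -c "
from h import *
go((.6647,-.0530,.044,90))"
```

```text
at 24.625 [ 0.666  -0.0529  0.0465] [179.97  -0.    89.96] w 0.0585 q7 15.9
(0.6647, -0.053, 0.044, 90) [-0.003 -0.032  0.062] -0.004
```

Emit:
drive_tool(
  moves=[0,-0.03,0.04,0,50,0,-0.03,0.06,0,50,0,-0.03,0.06,0,87,0,-0.03,0.06,0,87,0,-0.03,0.06,0,87],
)

```text
time_s: 25.25
tool_pos: [0.6646, -0.0528, 0.0436]
tool_rot: [-180.0, -0.0, 90.0]
force: [0.6, -0.4, -0.1]
grip_width: 0.0803
grasp_force: 0.0
```

Emit:
drive_tool(
  moves=[0,0,0,0,87,0,0,-0.8,0,87,0,0,-1.9,0,87,0,0,-3.0,0,87,0,0,-3.4,0,87],
)

```text
time_s: 25.88
tool_pos: [0.666, -0.0533, 0.183]
tool_rot: [179.7, -0.0, 90.0]
force: [-0.3, 0.7, -0.5]
grip_width: 0.0864
grasp_force: 0.0
```

Run:
```python
from h import *
a=wrist('w8')
o=env.get_obs();print(o['tool_pos'],o['time_s'])
p,d=env.read_camera('scene');save('s2',p)
wcirc(*a,'yellow',.010,(.6647,-.0524),.045)
wcirc(*a,'yellow',.069,(.6647,-.0524),.0305)
```

```text
[ 0.66629533 -0.05321767  0.18375267] 25.925
yellow 0.01 fit [ 0.6647 -0.0525] r 0.0443 enclosing [ 0.6647 -0.0525] 898 42 z 0.0099
yellow 0.069 fit [ 0.6624 -0.0497] r 0.0282 enclosing [ 0.6639 -0.0517] 352 22 z 0.0686
```

View pics/s2.png

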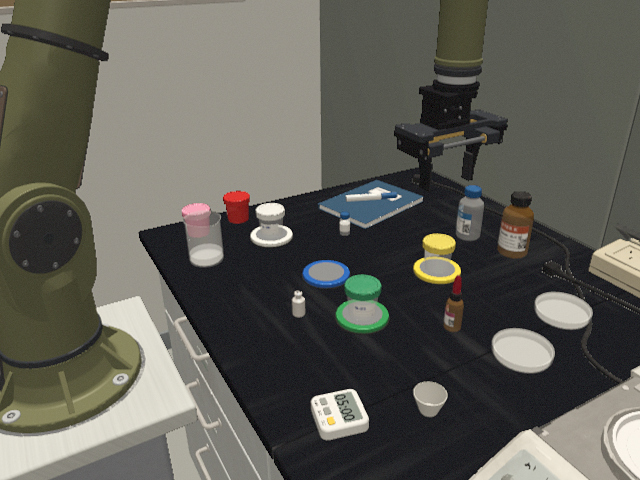

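All three cups stand upright on their own stands: white (270,217), green (362,290) and yellow (439,246). Blue is empty, the dropper, vial and weight are where they started, and the gripper is clear. The last yellow lid fit used a washed-out mask, but its enclosing circle is within about 1 mm of the stand centre.

```bash
python3 -c "
from h import *
print(env.sign_off())"
```

```text
the job is handed in; nothing more can be done
None
```

The job is handed in at about 26 s: each cup stands upright within about 1 mm of the middle of its own-colour stand (yellow's last check was rougher), blue is empty, and the dropper, vial and weight look untouched; no verdict was returned.

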